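# Pin the hold-down bar of the curling-handle jig

### The job

Swing the jig's hold-down bar shut over the curling-stone handle so that its eye lies over the keeper, then take the quick-release pin by its two side buttons, keep them squeezed while you slide the pin down through the eye and the keeper's hole until its collar sits fully home on the bar, and let go so that its balls lock underneath. The keeper's hole may not be quite where the eye first stops: feel for it gently and never force the pin. Leave the tin, the rubber ring, the thermometer and the spanner alone.

Things in the scene. Friction and masses are not known exactly. Their poses are not given: they have to be found in the camera images.
- jig: Fixed grey jig: base plate 130 (x) by 290 (y) by 12 mm thick, origin at the centre of its underside, z up. A black curling-stone handle lies fixed in its saddle at mid-length, nothing of it above 54 mm. Bar hinge at y = -100 mm, steel keeper bridge at y = +100 mm.
- keeper_mid (a point): Top face of the keeper (56 mm up), axes as the jig. Keeper: plate 92 (x) by 44 (y) by 12 mm on two end legs, 32 mm of open space below, one 17.5 mm through hole at its middle. It is bolted down through slots: the hole stands at an unknown place within 12 mm either way along the jig's x from this point (y is true) and does not shift in use.
- bar_hinge (a point): Point on the bar's vertical hinge axis, at the height of the bar's top face (68 mm). Axes as the jig.
- bar (a joint): Angle (rad) of the steel hold-down bar about its hinge; 0: along the jig's +y, eye over keeper_mid; positive: open, anticlockwise from above, towards the jig's -x. Range -0.2 to 1.2; starts at 0.45 to 0.95. Bar 24 mm wide, 58 to 68 mm above the table; stays where left (friction 0.12 N m). The eye is over the keeper's hole at some angle between -0.06 and 0.06.
- eye (a point): Centre of the through hole (17.5 mm) in the bar's free end, at the bar's top face, 200 mm from the hinge axis; the end plate is 42 mm square. There is 2 mm between the bar's underside and the keeper's top.
- knob_top (a point): Centre of the top of the bar's upright round steel grip knob, 16 mm in diameter, 36 mm tall above the bar, 110 mm from the hinge axis. The bar turns easily when the knob is pinched from above and moved round the hinge.
- block: Fixed wooden block 80 by 80 by 62 mm high, origin at the centre of its underside, with an upright 26 mm hole in which the pin stands at the start, its collar resting on the block's top.
- pin_nose (a point): Lower end of the pin's shank, on its axis, 46 mm below the pin's origin. Home, it hangs free under the keeper.
- pin_balls (a point): Point on the pin's axis midway between its two locking balls, 30.5 mm below the pin's origin. The balls stand 3.5 mm out of the shank on the pin's +y and -y sides (23 mm over both), so the pin passes a 17.5 mm hole only with both buttons squeezed. With the pin home they spring out just below the keeper's underside.
- pin: Loose upright ball-lock pin, about 155 g. Origin on its axis at the collar's underside, z up. Below: steel shank 16 mm in diameter, 46 mm long, the last 3 mm tapering to 12 mm. Above: round collar 38 mm in diameter, 4 mm thick, then a black head 26 (x) by 30 mm (y), up to 44 mm above the origin, a button in each y face. Home: collar on the bar, origin 68 mm above the table.
- button_a (a joint): Travel (m) of the +y button and its ball: 0 out (ball locked out), 0.0045 pressed flush (ball drawn in). Round steel button 12 mm in diameter in the middle of the head's +y face, 28 mm above the pin's origin, standing 4.5 mm out (39 mm over both buttons); sprung, about 4 N when flush. Gripping the head across its y faces presses both.
- button_b (a joint): The same for the -y button, in the head's -y face.
- canister: Bystander: loose screw-top tin canister with a dented lid, 80 mm in diameter, 99 mm high, origin at the centre of its underside.
- bumper: Bystander: loose black rubber ring 70 mm in diameter, 14 mm high, lying flat; origin at the centre of its underside.
- thermometer: Bystander: loose glass thermometer in a flat steel case 16 by 150 by 14 mm, lying along its y; origin at the centre of its underside.
- spanner: Bystander: loose polished bronze spanner 170 mm long lying along its x; origin at its middle on the surface.
Not all that is in view belongs to the job. What is shaped like the pin but brown is not meant.

How it is judged:
On the way, in this order (a step that is already met when the one before it is completed fails the run):
1. the bar's eye has been swung over the keeper (bar within 0.1 rad of 0) (value of joint bar between -0.1 and 0.1 rad), for 0.1 s.
2. the pin, both buttons squeezed, has been slid down through the eye and the keeper (origin within 10 mm of home) (all of step 1 and z of pin in the frame of jig below 0.078 m and value of joint each of button_a, button_b above 0.003 m and horizontal distance between pin and eye below 0.004 m), for 0.05 s.
At the end, for the whole second after the job is handed in: The bar is shut over the keeper (within 0.1 rad of 0); the pin stands upright (within 0.08 rad) in the eye (axis within 3 mm) and through the keeper, its collar home on the bar (within 2.5 mm); both buttons and balls are fully out again (within 1 mm), the pin at rest and let go (all of step 1 and z of pin in the frame of jig between 0.066 and 0.0705 m and horizontal distance between pin and eye below 0.003 m and angle between pin's own z axis and vertical below 0.08 rad and value of joint each of button_a, button_b below 0.001 m and linear speed of pin below 0.01 m/s); the robot touches nothing.
It fails at once if the pin is forced: it bears on the jig, bar or keeper with more than 70 N (contact force between pin and jig above 70 N).
It fails at once if the canister is moved by more than 20 mm (distance of canister from where it was at the start of the episode above 0.02 m).
It fails at once if the rubber ring is moved by more than 20 mm (distance of bumper from where it was at the start of the episode above 0.02 m).
It fails at once if the thermometer is moved by more than 20 mm (distance of thermometer from where it was at the start of the episode above 0.02 m).
It fails at once if the spanner is moved by more than 20 mm (distance of spanner from where it was at the start of the episode above 0.02 m).
It also fails if it takes over 72 s, if anything falls off the work surface, if the arm or the gripper's body presses on something with over 40 N, if the wrist force passes 120 N, or if a joint passes its speed limit or range.

### The arm

A 6-joint arm with a two-finger parallel gripper is mounted at the origin on the work surface. World frame = base frame: x ahead of the robot, y to its left, z up, the work surface at z = 0. Lengths are in m, angles in rad, forces in N, time in s.
With the tool pointing down it reaches from about 0.25 to 0.775 m from the base axis. Payload 4 kg.
Tool frame: the origin (TCP) lies at the centre of the arm's flange, where the gripper is bolted on; the fingertips stand 199 mm ahead of it and the grasp point (between the pads) lies 180 mm ahead of it (robot.tcp_to_tips is the distance from the TCP to the fingertips, in m); z points along the fingers, y is the line along which they close (so a half turn about z gives the same grasp; the last joint's range is limited). The gripper opens to 94 mm and grips with 3 to 60 N. Pads are 16 mm wide; open, the fingers measure 119 mm over their backs; the gripper's body (75 mm by 177 mm) begins 78 mm behind the grasp point.
Start: joints at [-1.367, 0.087, 1.371, -0, 1.684, -0.103], TCP at [0.166, -0.524, 0.405] pointing down, gripper open.
Joint ranges: [-3.1, 3.1], [-0.76, 2.03], [0.27, 2.55], [-1.08, 4.22], [0.17, 2.65], [-2.57, 2.57]. Speed limits (rad/s): [2.79, 2.79, 3.14, 3.14, 3.14, 3.14].

### API

Orientations are given as [roll, pitch, yaw] about the fixed x, y, z axes, in that order (R = Rz(yaw) Ry(pitch) Rx(roll)).
In Python, from bench import telemetry, snapshot, ticket, robot gives the robot as it stands.
- The arm moves only by the tool apply_moves, never from a script. Its argument "moves" is a list that holds one entry, the list of rows, each a list of 5 numbers: the shift along the tool's x, y, z in units of 50 mm (1.0 is 50 mm), then the turn about the tool's z in units of 10 degrees (1.0 is 10 degrees), then the closure, from 0 (fully open) to 1 (shut). A call has 1 to 10 rows; each row is the pose to reach, as a shift and turn from the pose commanded when the call began, along the tool's axes at that moment; what a row does not reach only later rows make up. A row lasts 1/8 s, in which the tool goes at most 62.5 mm and 10.7 degrees, less where a joint would pass 70% of its speed; a pose out of reach is approached as far as the arm can. A call with a gripper value outside its range is refused whole. The fingers move at their own pace and stop on an object; the grip force is fixed at half the most. Time passes only in rows, so rows that repeat a pose let the fingers close. It gives the time, the measured TCP pose, the force, the opening and the grip force at its end, in the units of the state.
- telemetry.get_obs(): the state, without advancing time (a new reading comes with each control period).
- snapshot(name): name is "scene" or "top" or "wrist"; returns a dict with "image" (400x640x3 uint8, red, green, blue), "fovy" (degrees; the focal length in pixels is half the picture's height over the tangent of half this angle, whatever the lens; pixels are square), "cx", "cy" (the principal point, pixels), "D" ([k1, k2, p1, p2, k3] as OpenCV has them; the pictures are not rectified), "R" (3x3) and "t" (3): a world point X has camera coordinates R X + t. Camera axes: x right, y down, z forward; pixel columns grow to the right and rows downward; lengths in m; the calibration is good to about 2 mm. A picture is of the moment at which its call begins. There is no depth.
- ticket.close_job(): hands the job in; it is judged then, once.
The state is a dict: "time": time; "joint_positions": joint angles; "qvel": joint speeds; "joint_torque": joint torques, N m; "tool_pos": TCP position; "ee_rot": TCP orientation; "wrist_force": force on the tool from outside, world axes, zero at the start; "wrist_torque": the same for the moment, N m; "width": finger opening in m; "finger_force": force on a finger pad.
Only numpy, scipy, OpenCV 4.12 (cv2) and the standard library are available. Lean on these libraries where they do the work, as an engineer would, in place of code of your own. Each camera call takes 0.05 s, during which the arm holds its last target. There are 200 camera calls.

## Working session

There is one attempt and no reset: what is moved stays moved. The work goes in short steps, Python scripts to look and compute and a tool call to move; the robot and the scene stay as the last step left them, time stands still between calls to the robot, and variables do not carry over. Pictures are saved under pics/ and viewed, at most 10 in all, crops included, and the job is handed in when it is done.

Besides the shell and the picture viewer there is one more tool, called as name([rows], argument=value, ...), one row to a line, values as JSON. apply_moves: Moves the arm, as the interface text tells. Its arguments: {"type":"object","properties":{"moves":{"type":"array","items":{"type":"array","items":{"type":"array","items":{"type":"number"}}}}},"required":["moves"]}

```bash
mkdir -p pics; cat > h.py <<'E'
import numpy as np, cv2, pickle
from bench import telemetry, snapshot, ticket, robot
def cam(s):
    f=s["image"].shape[0]/2/np.tan(np.radians(s["fovy"])/2)
    return np.array([[f,0,s["cx"]],[0,f,s["cy"]],[0,0,1.]]),np.array(s["D"],float),np.array(s["R"]),np.array(s["t"])
def ray(s,uv,z):
    K,D,R,t=cam(s)
    p=cv2.undistortPointsIter(np.array(uv,float).reshape(-1,1,2),K,D,None,None,(3,50,1e-9)).reshape(-1,2)
    d=np.c_[p,np.ones(len(p))]@R; c=-R.T@t
    return c+d*((z-c[2])/d[:,2])[:,None]
def proj(s,X):
    K,D,R,t=cam(s)
    return cv2.projectPoints(np.array(X,float).reshape(-1,1,3),cv2.Rodrigues(R)[0],t,K,D)[0].reshape(-1,2)
def snap(n,tag):
    s=snapshot(n); cv2.imwrite(f"pics/{tag}.png",s["image"][:,:,::-1]); pickle.dump(s,open(f"pics/{tag}.pkl","wb")); return s
def load(tag): return pickle.load(open(f"pics/{tag}.pkl","rb"))
E
python3 - <<'E'
from h import *
for n in ("scene","top","wrist"):
    s=snap(n,n+"0"); print(n,s["fovy"],s["D"],(-s["R"].T@s["t"]).round(3))
print(telemetry.get_obs())
a=[cv2.imread(f"pics/{n}0.png") for n in("scene","top")]
E
```

```text
scene 56.88903814240978 [0.01896557 0.         0.         0.         0.        ] [ 1.196 -0.002  0.726]
top 52.015454204983115 [-0.05048229  0.          0.          0.          0.        ] [0.438 0.001 0.912]
wrist 62.14043465699256 [-0.01716667  0.          0.          0.          0.        ] [ 0.245 -0.499  0.383]
{'time': 0.15, 'joint_positions': array([-1.36706542e+00,  8.78394672e-02,  1.37186113e+00,  3.73723213e-05,
        1.68360093e+00, -1.03131348e-01]), 'qvel': array([ 0.00068402, -0.0021137 , -0.00287619, -0.00104321, -0.00103773,
        0.00150408]), 'joint_torque': array([ 1.11467110e-03, -3.40642691e+01, -3.02792358e+01,  7.18035316e-02,
        3.04995419e-02, -1.15767739e-04]), 'tool_pos': array([ 0.16610918, -0.52424788,  0.40376643]), 'ee_rot': array([-3.13989668e+00, -2.12871153e-04,  3.06866251e-01]), 'wrist_force': array([-0.43692561,  0.36733586,  0.65571153]), 'wrist_torque': array([0.02689162, 0.05709372, 0.03027667]), 'finger_force': 0.0, 'width': 0.09432009027488841}
```

View pics/top0.png

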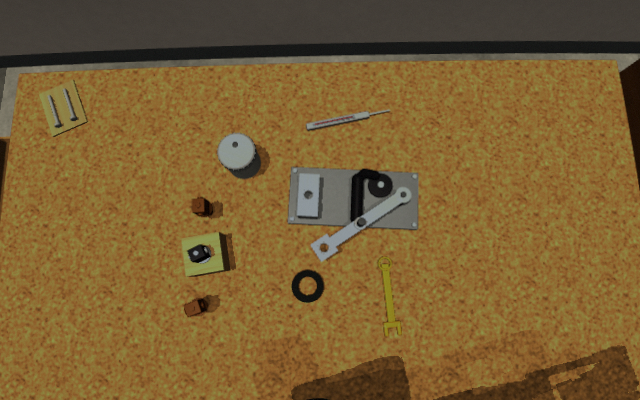

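View pics/scene0.png

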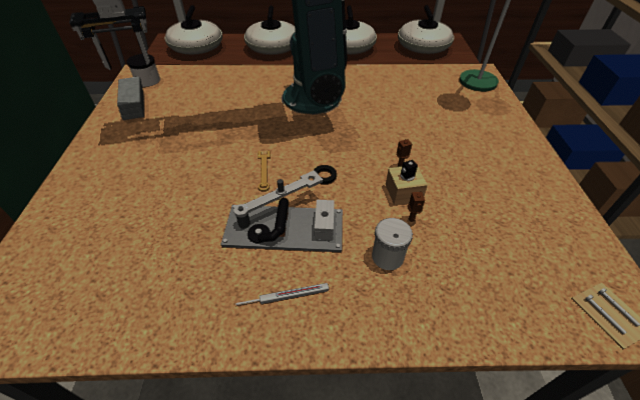

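```bash
python3 - <<'E'
from h import *
s=load("top0"); im=cv2.imread("pics/top0.png")
a=cv2.resize(im[150:320,170:250],None,fx=3.5,fy=3.5,interpolation=cv2.INTER_CUBIC)
b=cv2.resize(im[150:320,280:425],None,fx=3.5,fy=3.5,interpolation=cv2.INTER_CUBIC)
cv2.imwrite("pics/c1.png",np.hstack([a,b])[:600])
for n,uv,z in [("eye",(324,247),.068),("knob",(361,222),.104),("hinge",(404,195),.068),("khole",(308,195),.056),("pin",(201,254),.106),("block",(204,255),.062),
 ("c",(294,170),.012),("c",(292,219),.012),("c",(415,225),.012),("c",(415,176),.012)]:
    print(n,ray(s,uv,z)[0].round(4))
E
```

```text
eye [ 0.4976 -0.0043  0.068 ]
knob [ 0.5428 -0.0787  0.104 ]
hinge [ 0.6025 -0.1751  0.068 ]
khole [0.6096 0.027  0.056 ]
pin [0.4864 0.2377 0.106 ]
block [0.4868 0.2443 0.062 ]
c [0.6769 0.0591 0.012 ]
c [0.565  0.0647 0.012 ]
c [ 0.5452 -0.2073  0.012 ]
c [ 0.6567 -0.2145  0.012 ]
```

View pics/c1.png

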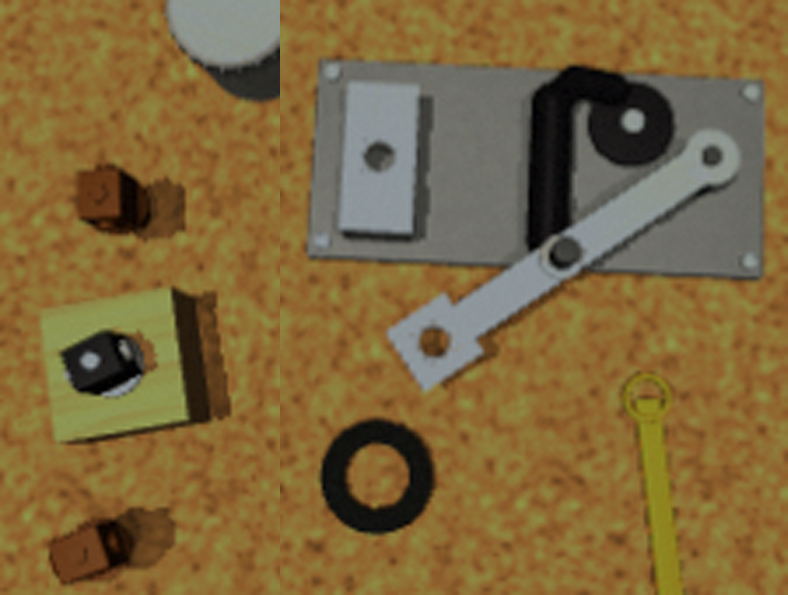

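The pin is the black-headed one standing in the block, at top-view pixel (201,254). The brown look-alikes at (200,207) and (196,307) are decoys, and the crop confirms this. A button shows on the pin's right (-y) face. The keeper hole is at (308,195), the eye at (324,247) and the knob at (361,222). From these the bar stands at about 0.63 rad and the hole about -9 mm along jig x. I'm moving over the knob now.

apply_moves([
  [[9.87, -6.2, 0, -10.4, 0], [9.87, -6.2, 0, -10.4, 0], [9.87, -6.2, 0, -10.4, 0], [9.87, -6.2, 0, -10.4, 0], [9.87, -6.2, 0, -10.4, 0], [9.87, -6.2, 0, -10.4, 0], [9.87, -6.2, 0, -10.4, 0], [9.87, -6.2, 0, -10.4, 0], [9.87, -6.2, 0, -10.4, 0], [9.87, -6.2, 0, -10.4, 0]],
])

```text
time: 1.4
tool_pos: [0.5444, -0.0768, 0.4038]
ee_rot: [-3.141, -0.001, 2.131]
wrist_force: [-0.5, -0.5, -0.4]
width: 0.0942
finger_force: 0.0
```

```bash
python3 - <<'E'
from h import *
s=snap("wrist","w1"); o=telemetry.get_obs(); print(o["time"],o["tool_pos"],o["ee_rot"])
print((-s["R"].T@s["t"]).round(3),s["R"].round(2).tolist())
print(proj(s,[[.603,-.1745,.068],[.543,-.079,.104],[.4976,-.0043,.068],[.6096,.027,.056],[.6183,.0252,.056]]).round())
E
```

```text
1.45 [ 0.54495196 -0.07623602  0.40361585] [ 3.14076755e+00 -1.99911286e-03  2.13370424e+00]
[ 0.502 -0.006  0.383] [[0.85, 0.53, -0.0], [0.51, -0.81, 0.28], [0.15, -0.24, -0.96]]
[[314. 298.]
 [313. 207.]
 [315. 103.]
 [430. 139.]
 [435. 145.]]
```

View pics/w1.png

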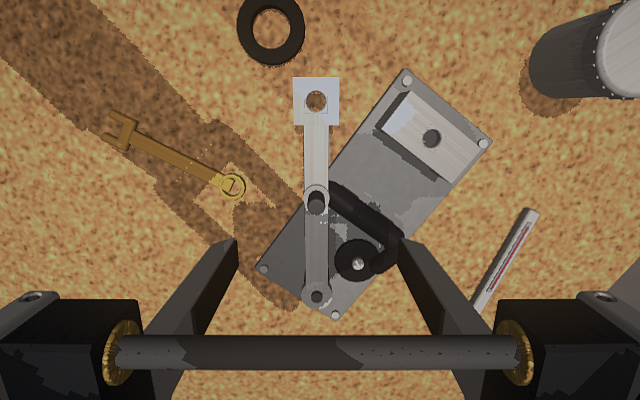

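The wrist view shows the eye at (316,101), the keeper hole at (432,138), the knob at about (316,203) and the hinge at (317,295).

```bash
python3 - <<'E'
from h import *
s=load("w1"); g=cv2.cvtColor(s["image"],cv2.COLOR_RGB2HSV); im=s["image"]
for n,(u,v) in dict(eye=(316,101),hole=(432,138),knob=(316,203)).items():
    r=20; c=im[v-r:v+r,u-r:u+r]; cc=c.max(2)
    print(n); 
    m=(cc<(115)).astype(np.uint8)
    k,l,st,ce=cv2.connectedComponentsWithStats(m)
    for i in range(1,k):
        if st[i,4]>60: print(st[i],ce[i]+[u-r,v-r])
E=ray(s,(316,101),.068)[0];H=ray(s,(432.,138),.056)[0];N=ray(s,(316,203),.104)[0];G=ray(s,(317,296),.068)[0]
print(E,H,N,G,np.hypot(*(E-G)[:2]),np.hypot(*(H-G)[:2]),np.hypot(*(N-G)[:2]))
print("corners",ray(s,[(407,82),(484,144),(336,313),(264,269)],.012))
big=cv2.resize(np.hstack([im[80:125,295:340],im[115:160,410:455],im[180:225,295:340]]),None,fx=5,fy=5,interpolation=cv2.INTER_NEAREST)
cv2.imwrite("pics/c2.png",big[:,:,::-1])
E
```

```text
eye
[ 10  10  19  19 172] [313.39534884  99.80232558]
hole
[ 11  11  18  19 263] [431.60836502 138.        ]
knob
[ 31   0   9  40 300] [331.63333333 202.41      ]
[  0   7  29  33 590] [310.21864407 205.82372881]
[ 0.49754651 -0.00186766  0.068     ] [0.61099948 0.02912114 0.056     ] [ 0.54322704 -0.07465679  0.104     ] [ 0.60457965 -0.17109339  0.068     ] 0.20023346610287832 0.20031742683861833 0.11429855772987478
corners [[ 0.5678033   0.06626247  0.012     ]
 [ 0.67874391  0.05960394  0.012     ]
 [ 0.65676713 -0.20848389  0.012     ]
 [ 0.54736536 -0.20314529  0.012     ]]
```

View pics/c2.png

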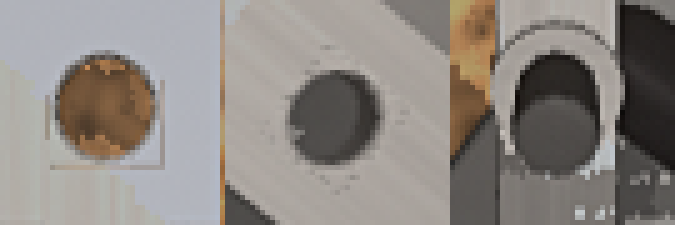

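apply_moves([
  [[0, 0, 0.8, 0, 0], [0, 0, 1.6, 0, 0], [0, 0, 1.6, 0, 0], [0, 0, 1.6, 0, 0]],
])

```text
time: 1.95
tool_pos: [0.5431, -0.0803, 0.3262]
ee_rot: [3.14, 0.001, 2.121]
wrist_force: [-0.4, 0.4, 0.5]
width: 0.094
finger_force: 0.0
```

apply_moves([
  [[0, 0.07, 0.5, 0, 0], [0, 0.07, 1.0, 0, 0], [0, 0.07, 1.0, 0, 0.5], [0, 0.07, 1.0, 0, 1], [0, 0.07, 1.0, 0, 1], [0, 0.07, 1.0, 0, 1], [0, 0.07, 1.0, 0, 1], [0, 0.07, 1.0, 0, 1]],
])

```text
time: 2.95
tool_pos: [0.5459, -0.0779, 0.2747]
ee_rot: [-3.142, 0.0, 2.122]
wrist_force: [-0.1, 0.8, 1.0]
width: 0.0374
finger_force: 0.0
```

apply_moves([
  [[0, 0, 0, 0, 1], [0, 0, 0, 0, 1], [0, 0, 0, 0, 1], [0, 0, 0, 0, 1]],
])

```text
time: 3.45
tool_pos: [0.5457, -0.078, 0.2745]
ee_rot: [-3.141, -0.0, 2.122]
wrist_force: [-0.8, -1.8, -0.3]
width: 0.0155
finger_force: 30.0
```

```bash
python3 - <<'E'
from h import *
G=np.array([.60458,-.17109]);p0=np.array([.5457,-.078]);r=p0-G;print(np.hypot(*r),np.arctan2(-r[0],r[1]))
yaw=2.122;X=np.array([np.cos(yaw),np.sin(yaw)]);Y=np.array([np.sin(yaw),-np.cos(yaw)])
for k in range(1,9):
    f=-.592*k/8;c,s=np.cos(f),np.sin(f)
    d=np.array([[c,-s],[s,c]])@r-r
    print(round(d@X/.05,3),round(d@Y/.05,3),round(-np.degrees(f)/10,2))
E
```

```text
0.1101480934923524 0.5639788153790295
-0.004 0.163 0.42
-0.02 0.325 0.85
-0.048 0.486 1.27
-0.088 0.644 1.7
-0.139 0.798 2.12
-0.201 0.949 2.54
-0.275 1.094 2.97
-0.359 1.234 3.39
```

apply_moves([
  [[0, 0.16, 0, 0.42, 1], [-0.02, 0.325, 0, 0.85, 1], [-0.05, 0.485, 0, 1.27, 1], [-0.09, 0.645, 0, 1.7, 1], [-0.14, 0.8, 0, 2.12, 1], [-0.2, 0.95, 0, 2.54, 1], [-0.275, 1.095, 0, 2.97, 1], [-0.36, 1.235, 0, 3.39, 1], [-0.36, 1.235, 0, 3.39, 1], [-0.36, 1.235, 0, 3.39, 1]],
])

```text
time: 4.7
tool_pos: [0.608, -0.0617, 0.2746]
ee_rot: [3.141, 0.002, 1.531]
wrist_force: [1.8, -5.4, -1.6]
width: 0.0151
finger_force: 30.0
```

```bash
python3 - <<'E'
from h import *
s=snap("wrist","w2")
print(telemetry.get_obs()["tool_pos"])
E
```

```text
[ 0.60788276 -0.06170478  0.27454346]
```

View pics/w2.png

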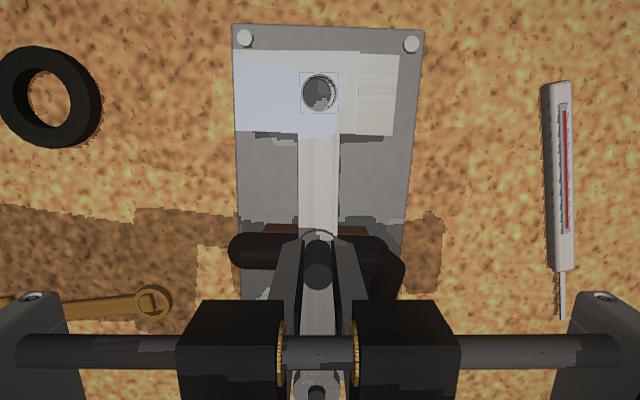

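The bar is over the keeper, with the eye at (318,92) and a crescent visible inside it. I'm enlarging that area to check the alignment.

```bash
python3 - <<'E'
from h import *
s=load("w2"); im=s["image"]
c=cv2.resize(im[70:116,295:341],None,fx=12,fy=12,interpolation=cv2.INTER_NEAREST)[:,:,::-1].copy()
c=np.clip(c.astype(float)*1.3,0,255).astype(np.uint8)
E=ray(s,(318,92),.068)[0]; print(E)
G=np.array([.60458,-.17109]); d=E[:2]-G; print(np.hypot(*d),np.arctan2(-d[0],d[1]))
cv2.imwrite("pics/c3.png",c)
E
```

```text
[0.61305402 0.02866992 0.068     ]
0.1999395815269101 -0.042395618396215334
```

View pics/c3.png

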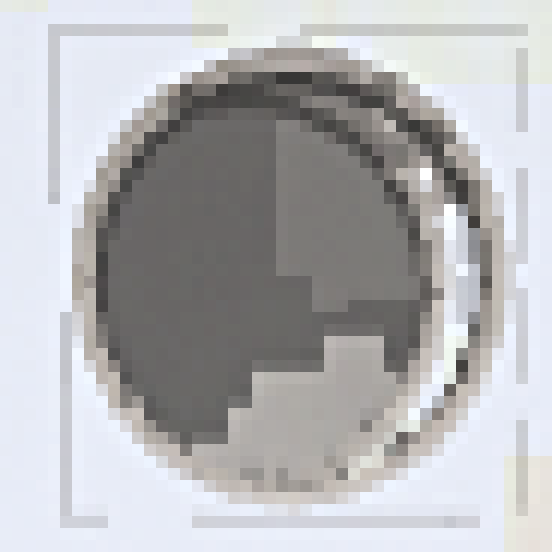

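The keeper's hole lies about 2 mm to -x of the eye, since a bright crescent of keeper shows on the right. I'm nudging the bar back by that amount.

apply_moves([
  [[0, -0.024, 0, -0.06, 1], [0, -0.024, 0, -0.06, 1], [0, -0.024, 0, -0.06, 1]],
])

```text
time: 5.12
tool_pos: [0.6065, -0.0616, 0.2746]
ee_rot: [3.141, 0.002, 1.541]
wrist_force: [0.2, -5.8, -0.8]
width: 0.015
finger_force: 30.0
```

```bash
python3 - <<'E'
from h import *
s=snap("wrist","w3"); im=s["image"].astype(int)
print(telemetry.get_obs()["tool_pos"])
for t in ("w2","w3"):
    g=load(t)["image"].max(2)
    for r in (86,90,94): print(t,r,g[r,298:340].tolist())
E
```

```text
[ 0.60652347 -0.06163799  0.27457606]
w2 86 [191, 152, 194, 198, 140, 134, 66, 73, 82, 82, 81, 81, 81, 82, 80, 82, 80, 81, 80, 80, 98, 96, 96, 96, 95, 96, 95, 97, 95, 73, 55, 121, 136, 130, 105, 50, 96, 143, 162, 193, 162, 192]
w2 90 [189, 191, 197, 144, 140, 66, 82, 81, 81, 81, 80, 81, 81, 80, 81, 80, 80, 81, 80, 80, 98, 96, 96, 96, 95, 96, 96, 96, 96, 95, 95, 71, 96, 140, 184, 167, 113, 92, 146, 179, 166, 193]
w2 94 [190, 191, 198, 136, 147, 57, 81, 81, 82, 81, 80, 81, 81, 80, 81, 80, 80, 81, 81, 81, 81, 81, 80, 99, 98, 98, 95, 96, 97, 95, 96, 94, 74, 107, 174, 163, 156, 97, 150, 165, 167, 193]
w3 86 [192, 159, 198, 178, 130, 111, 58, 103, 54, 77, 83, 82, 81, 82, 80, 80, 80, 78, 97, 96, 96, 96, 95, 95, 95, 95, 96, 95, 96, 96, 94, 96, 96, 86, 56, 98, 145, 165, 197, 190, 158, 192]
w3 90 [193, 165, 183, 90, 91, 77, 80, 69, 83, 82, 81, 82, 80, 81, 81, 80, 80, 80, 79, 78, 79, 97, 96, 96, 95, 96, 96, 96, 96, 96, 96, 95, 95, 96, 96, 74, 79, 137, 168, 165, 193, 190]
w3 94 [194, 166, 164, 142, 94, 91, 65, 83, 82, 82, 81, 82, 81, 81, 81, 80, 80, 81, 81, 81, 81, 82, 80, 81, 99, 99, 98, 97, 97, 97, 97, 96, 97, 95, 95, 93, 65, 161, 157, 171, 194, 190]
```

apply_moves([
  [[0, 0, 0, 0, 0.6], [0, 0, 0, 0, 0.4], [0, 0, 0, 0, 0.4], [0, 0, -0.8, 0, 0], [0, 0, -1.8, 0, 0], [0, 0, -2.8, 0, 0], [0, 0, -2.8, 0, 0], [0, 0, -2.8, 0, 0], [0, 0, -2.8, 0, 0]],
])

```text
time: 6.3
tool_pos: [0.6066, -0.0607, 0.4121]
ee_rot: [-3.137, -0.001, 1.541]
wrist_force: [-0.6, -0.4, -0.4]
width: 0.0935
finger_force: 0.0
```

```bash
python3 - <<'E'
from h import *
s=snap("wrist","w4"); s2=snap("top","t4"); o=telemetry.get_obs();print(o["tool_pos"],o["ee_rot"])
from math import *
# hole in bar: bright end plate -> dark blob near predicted
p=proj(s,[[.611,.0287,.068],[.6041,-.1711,.068],[.486,.238,.106]]);print(p)
g=s["image"].max(2); u,v=p[0].round().astype(int)
m=(g[v-18:v+18,u-18:u+18]<125).astype(np.uint8)
k,l,st,ce=cv2.connectedComponentsWithStats(m)
for i in range(1,k):
    if st[i,4]>60: q=ce[i]+[u-18,v-18];print(st[i],q,ray(s,q,.062))
E
```

```text
[ 0.60667965 -0.06079826  0.41244536] [-3.13774892e+00 -6.72473199e-04  1.54086087e+00]
[[ 319.83077137  100.52478701]
 [ 318.64348019  291.11881775]
 [ 125.30160339 -217.22613513]]
[  8   8  20  19 238] [318.70588235  98.57983193] [[0.61000183 0.03061545 0.062     ]]
```

apply_moves([
  [[5.9, -2.58, 0, 6.65, 0], [5.9, -2.58, 0, 6.65, 0], [5.9, -2.58, 0, 6.65, 0], [5.9, -2.58, 0, 6.65, 0], [5.9, -2.58, 0, 6.65, 0], [5.9, -2.58, 0, 6.65, 0], [5.9, -2.58, 0, 6.65, 0], [5.9, -2.58, 0, 6.65, 0], [5.9, -2.58, 0, 6.65, 0], [5.9, -2.58, 0, 6.65, 0]],
])

```text
time: 7.65
tool_pos: [0.4869, 0.2374, 0.4144]
ee_rot: [3.142, 0.0, 0.38]
wrist_force: [-0.2, -0.3, -0.9]
width: 0.0942
finger_force: 0.0
```

```bash
python3 - <<'E'
from h import *
s=snap("wrist","w5"); o=telemetry.get_obs();print(o["tool_pos"],o["ee_rot"])
p=proj(s,[[.486,.238,.106],[.486,.238,.062]]);print(p)
u,v=p[0].astype(int); a=max(v-75,0);b=max(u-100,0);im=s["image"][a:a+150,b:b+200];print(b,a)
cv2.imwrite("pics/c5.png",cv2.resize(im,None,fx=4,fy=4,interpolation=cv2.INTER_CUBIC)[:,:,::-1])
E
```

```text
[0.48688703 0.23745541 0.41449385] [3.14154896e+00 2.87992934e-04 3.79794006e-01]
[[317.25817626 204.04304256]
 [317.32410798 192.02987469]]
217 129
```

View pics/c5.png

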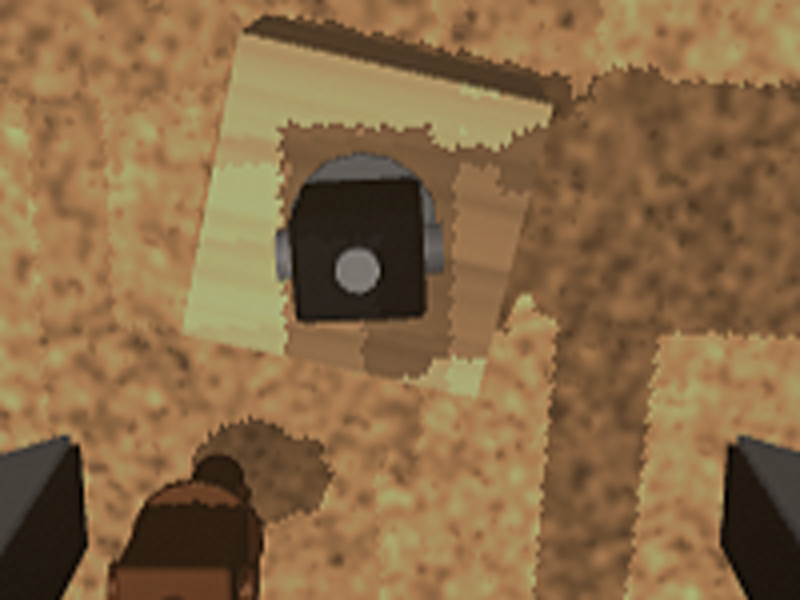

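The pin's silver buttons are left and right of the head, at crop pixels (284,253) and (435,247). They are aligned with the finger line to within about 3°, and the top dot is at full-image pixel (306.3,196.5).

```bash
python3 - <<'E'
from h import *
s=load("w5"); q=ray(s,(306.25,196.5),.106)[0]; print(q)
y=.38;d=q[:2]-[.4869,.2374]
print(d@[np.cos(y),np.sin(y)]/.05,d@[np.sin(y),-np.cos(y)]/.05)
B=ray(s,[(217+284/4,129+253/4),(217+435/4,129+247/4)],.090);print(B,B.mean(0),np.diff(B,axis=0)@np.c_[[np.cos(y),np.sin(y),0],[np.sin(y),-np.cos(y),0]])
E
```

```text
[0.48888096 0.24976539 0.106     ]
0.12852446525733613 -0.21497053782559256
[[0.48216812 0.26618037 0.09      ]
 [0.49670846 0.233697   0.09      ]] [0.48943829 0.24993868 0.09      ] [[0.00145435 0.03555947]]
```

apply_moves([
  [[0.135, -0.22, 0, -0.25, 0], [0.135, -0.22, 0.7, -0.25, 0], [0.135, -0.22, 1.4, -0.25, 0], [0.135, -0.22, 2.0, -0.25, 0], [0.135, -0.22, 2.5, -0.25, 0], [0.135, -0.22, 2.89, -0.25, 0], [0.135, -0.22, 2.89, -0.25, 0.5], [0.135, -0.22, 2.89, -0.25, 0.5], [0.135, -0.22, 2.89, -0.25, 0.5], [0.135, -0.22, 2.89, -0.25, 0.5]],
])

```text
time: 8.95
tool_pos: [0.4891, 0.2507, 0.2712]
ee_rot: [3.141, -0.002, 0.424]
wrist_force: [0.2, -0.7, -0.4]
width: 0.0577
finger_force: 0.0
```

```bash
python3 - <<'E'
from h import *
s=snap("wrist","w6"); o=telemetry.get_obs();print(o["tool_pos"],o["ee_rot"],o["width"])
im=s["image"][120:400,120:520]
cv2.imwrite("pics/c6.png",cv2.resize(im,None,fx=2,fy=2,interpolation=cv2.INTER_CUBIC)[:,:,::-1])
print(proj(s,[[.489,.2498,.106],[.489,.2498,.066]]))
E
```

```text
[0.48902697 0.25065505 0.27096822] [ 3.14143388e+00 -1.43250370e-03  4.23815970e-01] 0.053349694913692014
[[320.03399659 286.91938104]
 [319.59876419 252.61631407]]
```

View pics/c6.png

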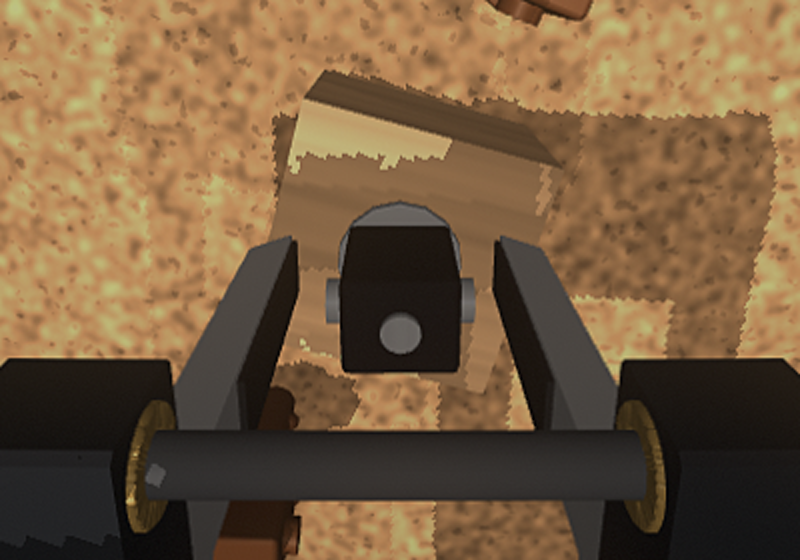

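It is centred and aligned, with the buttons squarely between the pads. Squeezing now.

apply_moves([
  [[0, 0, 0, 0, 1], [0, 0, 0, 0, 1], [0, 0, 0, 0, 1], [0, 0, 0, 0, 1], [0, 0, 0, 0, 1], [0, 0, 0, 0, 1], [0, 0, 0, 0, 1]],
])

```text
time: 9.88
tool_pos: [0.489, 0.2505, 0.2704]
ee_rot: [3.141, -0.0, 0.424]
wrist_force: [0.8, -2.4, 2.5]
width: 0.0296
finger_force: 30.0
```

apply_moves([
  [[0, 0, -0.3, 0, 1], [0, 0, -1.0, 0, 1], [0, 0, -1.8, 0, 1], [0, 0, -2.1, 0, 1], [0.05, 0.7, -2.1, 0, 1], [0.14, 1.7, -2.1, 0, 1], [0.22, 2.7, -2.1, 0, 1], [0.3, 3.7, -2.1, 0, 1], [0.37, 4.6, -2.1, 0, 1], [0.4, 5.03, -2.1, 0, 1]],
])

```text
time: 11.12
tool_pos: [0.6111, 0.0278, 0.3735]
ee_rot: [-3.14, 0.002, 0.422]
wrist_force: [0.1, 0.6, -0.8]
width: 0.0299
finger_force: 30.0
```

apply_moves([
  [[0, 0, 0, 0, 1], [0, 0, 0, 0, 1], [0, 0, 0, 0, 1]],
])

```text
time: 11.5
tool_pos: [0.61, 0.0311, 0.3754]
ee_rot: [-3.141, -0.0, 0.426]
wrist_force: [0.6, 0.4, -1.9]
width: 0.0298
finger_force: 30.0
```

```bash
python3 - <<'E'
from h import *
s=snap("wrist","w7"); snap("scene","s7"); snap("top","t7"); o=telemetry.get_obs();print(o["tool_pos"],o["ee_rot"],o["width"],o["wrist_force"])
z=o["tool_pos"][2]-.208
p=o["tool_pos"][:2]
print(proj(s,[[*p,z+.044],[*p,z-.046],[.6105,.0295,.068]]))
im=s["image"][60:360,120:520]
cv2.imwrite("pics/c7.png",cv2.resize(im,None,fx=2,fy=2,interpolation=cv2.INTER_CUBIC)[:,:,::-1])
E
```

```text
[0.61014847 0.03058949 0.37546921] [ 3.14151436e+00 -3.87858830e-04  4.25237636e-01] 0.029708916679353513 [-0.63399024  0.57567681 -1.0538381 ]
[[319.79949526 287.02533599]
 [319.1570366  224.14324721]
 [320.21662611 204.14833886]]
```

View pics/c7.png

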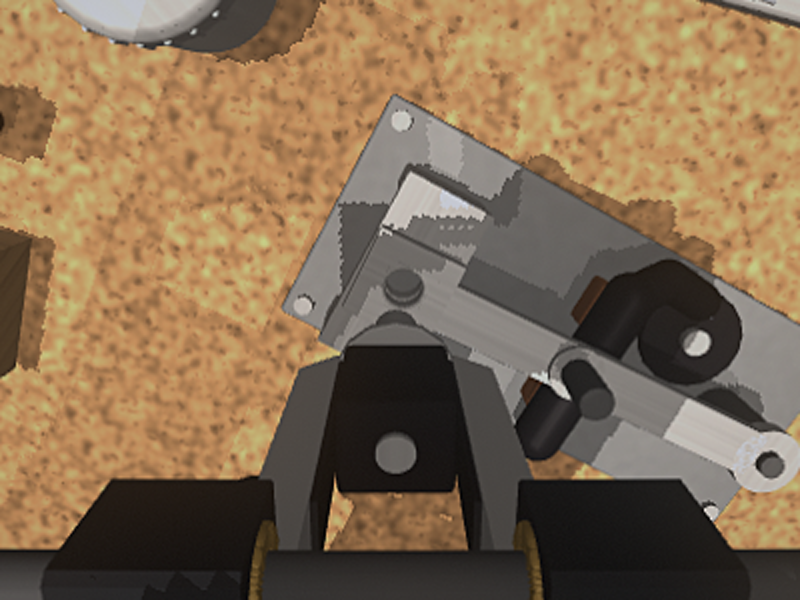

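The held pin's top dot is at (318,286.5) and the eye's rim at about (321.5,204), so the pin is roughly over the eye with a few mm of y error. The remaining checks will be numeric.

```bash
python3 - <<'E'
from h import *
def rows(t,r,c0,c1):
    g=load(t)["image"].max(2); print(t,r,c0,g[r,c0:c1].tolist())
s=load("w2"); print("knob pred",proj(s,[[.6079,-.0617,.104],[.6079,-.0617,.068]]))
for r in (268,274,280): rows("w2",r,298,340)
s=load("w7"); 
for r in (284,287,290): rows("w7",r,305,332)
for r in (199,203,207): rows("w7",r,305,338)
g=s["image"].max(2)
for c in (319,322,325): print("col",c,g[188:220,c].tolist())
m=(g[275:300,305:332]>70).astype(np.uint8); k,l,st,ce=cv2.connectedComponentsWithStats(m)
for i in range(1,k): print(st[i],ce[i]+[305,275])
E
```

```text
knob pred [[315.01837271 278.83157587]
 [315.41764212 249.30656224]]
w2 268 298 [51, 16, 22, 20, 21, 25, 30, 30, 34, 39, 45, 46, 47, 47, 48, 46, 47, 47, 46, 45, 46, 47, 48, 49, 48, 48, 48, 47, 49, 49, 41, 33, 31, 31, 24, 20, 20, 20, 21, 61, 68, 64]
w2 274 298 [21, 20, 22, 21, 18, 33, 45, 45, 47, 46, 46, 45, 45, 45, 46, 46, 46, 46, 45, 45, 45, 46, 46, 47, 45, 47, 46, 45, 46, 45, 46, 46, 47, 48, 30, 17, 19, 20, 18, 24, 65, 65]
w2 280 298 [16, 19, 22, 18, 17, 30, 42, 44, 45, 46, 46, 45, 45, 46, 47, 46, 47, 45, 45, 47, 45, 45, 45, 45, 45, 45, 44, 44, 44, 44, 45, 43, 45, 43, 27, 15, 18, 18, 20, 18, 32, 69]
w7 284 305 [27, 25, 30, 108, 106, 101, 102, 102, 103, 103, 105, 105, 105, 105, 105, 105, 105, 104, 103, 105, 106, 109, 100, 15, 22, 24, 25]
w7 287 305 [25, 21, 40, 113, 105, 100, 102, 102, 102, 104, 105, 104, 104, 105, 105, 105, 105, 103, 103, 105, 106, 107, 115, 33, 22, 24, 25]
w7 290 305 [28, 24, 23, 97, 108, 101, 102, 102, 102, 103, 106, 105, 105, 104, 105, 105, 105, 102, 104, 106, 107, 111, 76, 14, 21, 24, 23]
w7 199 305 [110, 109, 110, 112, 113, 113, 113, 94, 81, 85, 84, 84, 84, 84
[... 189 characters left out ...]
, 80, 66, 61, 77, 73, 126, 143, 140, 139, 140, 142]
w7 207 305 [142, 142, 141, 140, 141, 144, 127, 91, 56, 78, 93, 90, 77, 71, 69, 70, 68, 68, 68, 66, 72, 83, 89, 96, 56, 73, 109, 134, 136, 146, 144, 144, 142]
col 319 [110, 111, 107, 105, 113, 113, 99, 80, 84, 83, 83, 84, 83, 83, 83, 85, 84, 78, 69, 69, 78, 101, 93, 65, 69, 93, 112, 79, 67, 70, 71, 69]
col 322 [111, 110, 110, 108, 106, 108, 93, 82, 84, 83, 84, 84, 84, 83, 83, 83, 84, 81, 69, 68, 79, 107, 103, 66, 69, 84, 119, 127, 61, 66, 69, 69]
col 325 [110, 111, 110, 111, 110, 111, 105, 86, 82, 83, 83, 84, 83, 83, 83, 84, 81, 71, 67, 72, 95, 96, 65, 63, 82, 120, 133, 145, 142, 109, 60, 61]
[  3   2  20  20 315] [317.43174603 286.56507937]
```

```bash
python3 - <<'E'
from h import *
s=load("w7"); P=ray(s,(317.4,286.6),.2111)[0];E=ray(s,(321.2,203.8),.068)[0]
y=.4252;A=np.array([[np.cos(y),np.sin(y)],[np.sin(y),-np.cos(y)]])
print(P,E,"move tool mm",A@(E-P)[:2]*1e3, "pin vs tcp",A@(P[:2]-[.6101,.0306])*1e3)
for t,uv in (("w4",(318.7,98.6)),):
    print(t,ray(load(t),uv,.064))
# shank in w7: edges rows near nose
g=s["image"].max(2)
for r in (216,219,222,226,230): print(r,g[r,296:344].tolist())
E
```

```text
[0.60968258 0.03165425 0.2111    ] [0.61116174 0.02883106 0.068     ] move tool mm [0.18286963 3.18196326] pin vs tcp [ 0.05463554 -1.1325652 ]
w4 [[0.60999643 0.03054628 0.064     ]]
216 [107, 105, 104, 119, 143, 141, 140, 138, 135, 137, 138, 139, 140, 142, 146, 130, 87, 56, 61, 64, 67, 69, 68, 67, 66, 62, 61, 95, 135, 142, 145, 141, 139, 139, 139, 138, 138, 138, 137, 137, 137, 137, 137, 137, 137, 140, 143, 145]
219 [139, 139, 146, 143, 138, 138, 136, 136, 137, 139, 141, 145, 134, 68, 61, 65, 66, 67, 67, 68, 69, 71, 69, 69, 69, 68, 69, 70, 67, 61, 73, 137, 145, 141, 141, 140, 140, 139, 139, 138, 138, 137, 137, 137, 137, 137, 136, 136]
222 [142, 144, 137, 138, 141, 139, 139, 140, 129, 102, 86, 88, 60, 68, 75, 81, 82, 87, 92, 98, 106, 105, 112, 97, 99, 91, 86, 85, 75, 73, 66, 59, 72, 109, 104, 126, 145, 141, 141, 140, 141, 141, 140, 139, 139, 140, 141, 139]
226 [140, 143, 132, 100, 54, 75, 104, 115, 109, 107, 107, 107, 107, 106, 106, 106, 106, 108, 106, 107, 107, 107, 107, 107, 106, 107, 107, 106, 106, 107, 105, 107, 106, 106, 107, 110, 108, 95, 73, 72, 85, 88, 91, 141, 131, 148, 144, 142]
230 [88, 103, 111, 108, 107, 107, 107, 107, 108, 107, 108, 107, 107, 107, 107, 108, 107, 107, 108, 106, 107, 107, 107, 107, 107, 107, 107, 107, 107, 107, 106, 107, 107, 107, 107, 107, 106, 108, 106, 106, 108, 109, 107, 93, 72, 71, 99, 97]
```

apply_moves([
  [[0, 0.064, 0.2, 0, 1], [0, 0.064, 0.5, 0, 1], [0, 0.064, 0.8, 0, 1], [0, 0.064, 0.95, 0, 1], [0, 0.064, 1.0, 0, 1], [0, 0.064, 1.0, 0, 1]],
])

```text
time: 12.4
tool_pos: [0.6119, 0.0266, 0.3253]
ee_rot: [3.141, -0.0, 0.424]
wrist_force: [-0.5, 0.0, -1.0]
width: 0.0301
finger_force: 30.0
```

```bash
python3 - <<'E'
from h import *
s=snap("wrist","w8"); o=telemetry.get_obs();print(o["tool_pos"],o["ee_rot"],o["wrist_force"])
z=o["tool_pos"][2]-.2084;p=o["tool_pos"][:2];print("nose z",z-.046,proj(s,[[*p,z-.046],[.6112,.0288,.068]]))
g=s["image"].max(2)
for r in range(196,226,3): print(r,g[r,300:340].tolist())
E
```

```text
[0.61196765 0.0266025  0.32568213] [ 3.14107264e+00 -8.76859956e-04  4.23685124e-01] [ 0.30443947  0.09792819 -1.90160939]
nose z 0.07128212891752085 [[318.23472482 223.96579845]
 [315.15043308 222.23863652]]
196 [112, 111, 112, 111, 111, 111, 110, 111, 110, 111, 111, 112, 111, 111, 112, 113, 115, 116, 116, 117, 117, 108, 92, 81, 72, 67, 67, 66, 76, 96, 109, 112, 115, 113, 114, 114, 113, 112, 112, 112]
199 [112, 111, 113, 112, 112, 111, 110, 111, 111, 111, 110, 110, 111, 110, 111, 111, 110, 111, 111, 112, 112, 113, 113, 114, 116, 116, 117, 117, 100, 84, 80, 70, 67, 65, 76, 95, 104, 108, 116, 111]
202 [112, 112, 112, 111, 111, 111, 110, 112, 111, 112, 111, 111, 111, 111, 112, 112, 110, 111, 110, 112, 112, 112, 111, 110, 112, 112, 112, 112, 111, 114, 115, 115, 116, 116, 106, 91, 80, 69, 67, 67]
205 [111, 112, 113, 113, 113, 112, 113, 111, 112, 111, 111, 108, 111, 111, 111, 111, 111, 111, 111, 111, 111, 111, 111, 110, 111, 111, 111, 110, 111, 111, 110, 111, 110, 112, 112, 112, 114, 116, 115, 116]
208 [110, 110, 110, 109, 110, 110, 112, 112, 112, 113, 113, 112, 113, 111, 111, 111, 110, 1
[... 349 characters left out ...]
 88, 83, 84, 84, 85, 85, 85, 82, 83, 81, 81, 82, 82, 80, 83, 84, 83, 95, 111, 113, 105, 110, 110, 108, 108, 108, 109, 110, 110, 110, 110, 110, 110]
217 [111, 111, 113, 116, 97, 76, 68, 84, 87, 84, 79, 67, 66, 66, 68, 70, 70, 71, 71, 71, 70, 68, 69, 68, 70, 80, 81, 112, 114, 114, 112, 112, 111, 110, 110, 108, 108, 109, 109, 109]
220 [108, 108, 109, 94, 73, 88, 62, 67, 63, 63, 65, 65, 65, 66, 67, 66, 66, 68, 66, 68, 66, 68, 68, 68, 69, 65, 63, 69, 107, 111, 110, 109, 110, 111, 111, 112, 112, 111, 111, 109]
223 [111, 112, 103, 83, 68, 70, 81, 83, 86, 91, 100, 107, 107, 113, 118, 115, 112, 110, 110, 112, 115, 117, 112, 114, 99, 100, 91, 87, 80, 72, 70, 78, 101, 105, 108, 106, 121, 121, 105, 107]
```

apply_moves([
  [[0, -0.02, 0, 0, 1], [0, -0.02, 0.03, 0, 1], [0, -0.02, 0.06, 0, 1], [0, -0.02, 0.09, 0, 1], [0, -0.02, 0.09, 0, 1]],
])

```text
time: 13.08
tool_pos: [0.6114, 0.0275, 0.3204]
ee_rot: [-3.141, 0.0, 0.424]
wrist_force: [0.8, -0.5, -1.0]
width: 0.0298
finger_force: 30.0
```

The nose is 2 mm into the eye with no contact force. Continuing down gently.

apply_moves([
  [[0, 0, 0.03, 0, 1], [0, 0, 0.06, 0, 1], [0, 0, 0.09, 0, 1], [0, 0, 0.12, 0, 1], [0, 0, 0.12, 0, 1]],
])

```text
time: 13.7
tool_pos: [0.6114, 0.0275, 0.3144]
ee_rot: [-3.141, 0.0, 0.424]
wrist_force: [-0.2, -0.3, -2.1]
width: 0.03
finger_force: 30.0
```

apply_moves([
  [[0, 0, 0.03, 0, 1], [0, 0, 0.06, 0, 1], [0, 0, 0.09, 0, 1], [0, 0, 0.12, 0, 1], [0, 0, 0.14, 0, 1], [0, 0, 0.14, 0, 1]],
])

```text
time: 14.45
tool_pos: [0.6114, 0.0275, 0.3075]
ee_rot: [-3.142, 0.0, 0.424]
wrist_force: [0.7, -0.4, -1.1]
width: 0.0295
finger_force: 30.0
```

apply_moves([
  [[0, 0, 0.03, 0, 1], [0, 0, 0.07, 0, 1], [0, 0, 0.11, 0, 1], [0, 0, 0.15, 0, 1], [0, 0, 0.19, 0, 1], [0, 0, 0.23, 0, 1], [0, 0, 0.27, 0, 1], [0, 0, 0.3, 0, 1], [0, 0, 0.3, 0, 1]],
])

```text
time: 15.58
tool_pos: [0.6114, 0.0275, 0.2925]
ee_rot: [-3.142, 0.0, 0.424]
wrist_force: [0.1, 0.0, -2.5]
width: 0.0301
finger_force: 30.0
```

Only 16 mm is left, and there is still no force.

apply_moves([
  [[0, 0, 0.04, 0, 1], [0, 0, 0.08, 0, 1], [0, 0, 0.12, 0, 1], [0, 0, 0.16, 0, 1], [0, 0, 0.2, 0, 1], [0, 0, 0.23, 0, 1], [0, 0, 0.26, 0, 1], [0, 0, 0.28, 0, 1], [0, 0, 0.29, 0, 1], [0, 0, 0.29, 0, 1]],
])

```text
time: 16.82
tool_pos: [0.6114, 0.0276, 0.2782]
ee_rot: [3.141, -0.0, 0.424]
wrist_force: [-0.6, -0.4, -1.5]
width: 0.0299
finger_force: 30.0
```

apply_moves([
  [[0, 0, 0.01, 0, 1], [0, 0, 0.02, 0, 1], [0, 0, 0.03, 0, 1], [0, 0, 0.04, 0, 1], [0, 0, 0.04, 0, 1]],
])

```text
time: 17.45
tool_pos: [0.6114, 0.0276, 0.2764]
ee_rot: [3.141, -0.0, 0.424]
wrist_force: [-0.2, 0.1, -0.4]
width: 0.0298
finger_force: 30.0
```

apply_moves([
  [[0, 0, 0.008, 0, 1], [0, 0, 0.015, 0, 1], [0, 0, 0.02, 0, 1], [0, 0, 0.02, 0, 1]],
])

```text
time: 17.95
tool_pos: [0.6116, 0.0275, 0.2764]
ee_rot: [3.141, -0.002, 0.424]
wrist_force: [-1.1, -0.4, 5.2]
width: 0.0303
finger_force: 30.0
```

The collar is seated: 5 N, with the TCP at 0.2764 as predicted. Releasing.

apply_moves([
  [[0, 0, 0, 0, 0.6], [0, 0, 0, 0, 0.4], [0, 0, 0, 0, 0.4], [0, 0, 0, 0, 0.3], [0, 0, 0, 0, 0.3]],
])

```text
time: 18.58
tool_pos: [0.6113, 0.0275, 0.2747]
ee_rot: [-3.141, 0.001, 0.424]
wrist_force: [0.7, -0.5, -0.1]
width: 0.0654
finger_force: 0.0
```

apply_moves([
  [[0, 0, -0.4, 0, 0.3], [0, 0, -1.2, 0, 0.3], [0, 0, -2.0, 0, 0.3], [0, 0, -2.6, 0, 0.3], [0, 0, -2.6, 0, 0.3], [0, 0, -2.6, 0, 0.3], [0, 0, -2.6, 0, 0.3]],
])

```text
time: 19.45
tool_pos: [0.6113, 0.0275, 0.4026]
ee_rot: [-3.14, 0.004, 0.424]
wrist_force: [-0.5, -0.8, 0.4]
width: 0.0655
finger_force: 0.0
```

```bash
python3 - <<'E'
from h import *
s=snap("wrist","w9"); o=telemetry.get_obs();print(o["time"],o["tool_pos"],o["width"],o["wrist_force"])
p=proj(s,[[.6114,.0276,.112],[.6114,.0276,.096],[.6114,.0276,.070]]);print(p)
u,v=p[0].round().astype(int); g=s["image"].max(2)
m=(g[v-20:v+20,u-20:u+20]>75).astype(np.uint8);k,l,st,ce=cv2.connectedComponentsWithStats(m)
for i in range(1,k):
    if st[i,4]<400: q=ce[i]+[u-20,v-20];print(st[i],q,ray(s,q,.112))
v=int(round(p[1,1]))
for r in range(v-6,v+7,3): print(r,g[r,u-35:u+36].tolist())
E
```

```text
19.5 [0.61129539 0.02753695 0.40279141] 0.06556456253834743 [-0.43202923  0.55574658 -0.45008593]
[[318.84802476 207.98078273]
 [318.82799607 202.6966058 ]
 [318.79949964 195.18387185]]
[ 14  14  12  12 113] [318.52212389 207.45132743] [[0.61171441 0.02804559 0.112     ]]
197 [138, 139, 141, 141, 144, 111, 78, 110, 91, 100, 110, 109, 110, 91, 92, 95, 98, 54, 35, 40, 41, 40, 40, 39, 39, 39, 39, 39, 39, 38, 47, 47, 45, 46, 44, 45, 46, 46, 45, 45, 45, 44, 45, 44, 44, 45, 45, 44, 45, 43, 43, 33, 41, 105, 96, 94, 87, 145, 137, 134, 134, 135, 137, 141, 146, 141, 130, 93, 82, 65, 61]
200 [142, 146, 113, 63, 72, 112, 107, 84, 107, 107, 108, 107, 108, 110, 110, 112, 116, 62, 32, 40, 40, 39, 40, 39, 39, 40, 39, 39, 38, 46, 45, 45, 44, 41, 39, 38, 42, 42, 44, 45, 44, 43, 44, 44, 44, 44, 43, 43, 43, 44, 43, 31, 56, 132, 123, 120, 119, 138, 142, 143, 143, 141, 140, 138, 136, 136, 133, 135, 136, 140, 145]
203 [138, 76, 70, 101, 111, 110, 107, 107, 107, 108, 108, 107, 108, 110, 111, 114, 118, 61, 33, 39, 41, 39, 40, 38, 39, 37, 38, 40, 44, 42, 47, 92, 120, 150, 148, 147, 148, 133, 104, 54, 37, 42, 43, 44, 43, 43, 43, 44, 43, 44, 40, 30, 81, 151, 143, 140, 140, 142, 142, 140, 139, 139, 140, 140, 141, 140, 143, 141, 140, 138, 136]
206 [65, 128, 181, 101, 107, 108, 109, 106, 103, 142, 133, 119, 112, 93, 96, 97, 102, 56, 34, 40, 40, 40, 41, 40, 39, 37, 45, 43, 38, 102, 142, 134, 135, 135, 139, 138, 137, 136, 140, 146, 106, 33, 41, 43, 43, 43, 43, 43, 44, 44, 41, 31, 68, 124, 116, 113, 112, 147, 141, 140, 141, 141, 141, 141, 141, 141, 140, 140, 141, 141, 141]
209 [177, 196, 200, 98, 107, 107, 104, 114, 137, 135, 134, 135, 143, 125, 125, 128, 133, 75, 32, 38, 39, 40, 39, 39, 40, 44, 44, 41, 39, 109, 141, 134, 135, 136, 139, 139, 138, 134, 138, 146, 107, 31, 40, 42, 42, 43, 42, 41, 43, 42, 41, 31, 66, 134, 124, 122, 121, 137, 136, 137, 137, 140, 141, 141, 142, 139, 139, 140, 140, 141, 140]
```

The pin's dot is where it should be, and both buttons show about 4 mm out on either side of the head. The arm is clear, so I'm handing in.

```bash
python3 -c "
from bench import ticket; print(ticket.close_job())"
```

```text
the job is handed in; nothing more can be done
None
```

I handed the job in at about 19.5 s: the bar is shut over the keeper and the pin is home on it with both buttons back out; the judge returned no verdict, and I didn't recheck the four bystanders after the moves.

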